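# Pull down the reagent hutch flap with the hook pole

### The arm

A 6-joint arm with a two-finger parallel gripper is mounted at the origin on the work surface. World frame = base frame: x ahead of the robot, y to its left, z up, the work surface at z = 0. Lengths are in m, angles in degrees, forces in N, time in s.
With the tool pointing down it reaches from about 0.375 to 0.9 m from the base axis. Payload 3.1 kg.
Tool frame: the origin (TCP) lies at the very end of the fingers, on their centre line; the grasp point (between the pads) lies 19 mm behind it (grip_point_offset is the distance from the TCP to the grasp point, in m); y points along the fingers, x is the direction in which the jaws open and shut, and the axes are right-handed (so a half turn about y gives the same grasp; the last joint's range is limited). The gripper opens to 87 mm and grips with 3 to 60 N. Pads are 19 mm wide; open, the fingers measure 117 mm over their backs; the gripper's body (75 mm by 190 mm) begins 51 mm behind the grasp point.
Start: joints at [-76.06, 30.224, 82.088, -0, 67.689, -10.227], TCP at [0.256, -0.57, 0.223] pointing down, gripper open.
Joint ranges: [-176.69, 176.69], [-43.24, 126.21], [12.49, 139.97], [-82, 262], [0, 151.66], [-163.58, 163.58]. Speed limits (degrees/s): [159.86, 159.86, 180, 180, 180, 180].

### API

Orientations are given as a 3x3 rotation matrix whose columns are the frame's x, y, z axes.
In Python, from rig import * gives the robot as it stands.
- The arm moves only by the tool send_rows, never from a script. Its argument "moves" is text: rows parted by semicolons, each of 5 numbers parted by spaces: the finger opening in mm, from 0 to 87, then the shift along the tool's x, y, z in mm, then the turn about the tool's y in degrees. In form: fingers dx dy dz yaw; .... A call has 1 to 20 rows; each row shifts and turns the commanded pose from where the row before left it, along the tool's axes as they then stand; what a row does not reach is not made up. A row lasts 1/12 s, in which the tool goes at most 41.7 mm and 7.16 degrees, less where a joint would pass 70% of its speed; a pose out of reach is approached as far as the arm can. A call is refused whole if a number of a shift passes 41.7 or a number of a turn 7.16, either way. A call with a gripper value outside its range is refused whole. The fingers move at their own pace and stop on an object; the grip force is fixed at half the most. Time passes only in rows, so rows that do not move let the fingers close. It gives the time, the measured TCP pose, the force and the opening at its end, in the units of the state.
- read_state(): the state, without advancing time (a new reading comes with each control period).
- capture(name): name is "side" or "top"; returns a dict with "image" (400x640x3 uint8, blue, green, red), "z_map" (400x640 float32, m along the optical axis (not along the pixel's ray), 0 where there is no reading), "mtx" (3x3 intrinsics, pixels), "origin" and "rotation" of the camera in the world. Camera axes: x right, y up, looking along -z (the intrinsics and any distortion apply to the point x, -y, -z); pixel columns grow to the right and rows downward; lengths in m; the calibration is good to about 2 mm. A picture is of the moment at which its call begins.
- hand_in(): hands the job in, once; it reports no verdict.
Trained networks look in a picture, given as the dict that the camera call returned (one of the last four; its "shot" number tells which), for a name from the list of things; names that differ only in an ending like _2 or _b are one class to them, and where a whole thing is asked for, a point or a joint stands for the part that bears it (a point fixed in the world has none). Each returns a list of dicts, best first, with "p" (0 to 1); they miss things now and then, are a little off and sometimes report something else, mostly with a low value. They report only what shows in the picture. A call takes as long as a camera call.
- search_frame(picture, name): "bbox" ([left, top, right, bottom] in pixels, round what is visible of it).
- masks_of(picture, name): "region" (400x640 bool, what is visible of it) and "bbox" ([left, top, right, bottom] in pixels, round what is visible of it).
- mark_of(picture, name): "pixel" ([row, column] in pixels: a listed point, or the origin of a listed thing).
The state is a dict: "time_s": time; "joint_positions": joint angles; "qvel": joint speeds; "tau": joint torques, N m; "position": TCP position; "tcp_rot": TCP orientation; "force": force on the tool from outside, world axes, zero at the start; "moment": the same for the moment, N m; "opening": opening from 0.0 (shut) to 1.0 (fully open).
Only numpy, scipy, OpenCV 4.12 (cv2) and the standard library are available. Lean on these libraries where they do the work, as an engineer would, in place of code of your own. Each camera call takes 0.05 s, during which the arm holds its last target. There are 200 camera calls.

### The job

Take the hook pole from its rest, hook it into the ring eye of the high flap on the bench hutch, and use it to pull the flap off its catch and let it down gently, still on the hook, until it lies on its stops. Then unhook, and put the pole back in its rest, hook end where it was; do not force the flap or the eye, keep the hand off the hutch, and leave the other things on the bench alone.

Things in the scene. Friction and masses are not known exactly. Their poses are not given: they have to be found in the camera images.
- hutch: Fixed bench-top hutch: laminate box 320 mm wide, 240 deep, on four posts, top at 455 mm. Origin on the bench under its middle; x from front to back (the front, with the flap, looks to -x), y along its width, z up. The flap's hinge line is parallel to y at x = -127 mm, z = 293 mm.
- flap (a joint): Angle (rad) of the grey front flap, 284 mm wide, 132 tall, 12 thick, 0.6 to 0.9 kg, hinged along its lower edge: 0 = shut, upright; grows as its top swings out and down; 1.31 = down on its stops, where it stays. A roller catch holds it shut (about 5 N at the eye frees it). The hinge rubs a little; past about 0.5 rad the flap falls by its own weight unless the hook holds it back.
- slot_end (a point): Point 30 mm out in front of the flap, level with the -y end of the slot in the 150 mm rail along the flap's top edge; 65 mm to -y of mid-width, 127 mm from the hinge line, 420 mm up when shut. A steel ring eye is clamped in the slot: its centre is 15 to 115 mm from this point along y. Ring level when shut (hole vertical): hole 22 mm, wire 5.6 mm, outside 34 mm across. Axes as the hutch's, turning with the flap.
- handle (a point): Centre of the hook pole's handle, on the pole's axis: black flat-sided grip 140 mm long, 22 wide (y), 30 high (z). x runs along the pole to the hook, z up as it lies in its rest. Pole 0.16 to 0.23 kg. A 7 mm round rod runs ahead from the handle to a right-angled bend 290 mm from this point; a 7 mm tail rod reaches 112 mm behind this point.
- hook_tip (a point): End of the hook: from the bend a straight 7 mm finger points along the pole's -z; this point is 38 mm below the pole's axis on the finger's centre line (its round end reaches 3.5 mm further). With the pole tilted hook end up by 30 to 45 degrees, the finger goes down into the eye and can stay in it over the flap's whole swing.
- rest: Fixed grey pole rest: plate 300 x 70 mm with two V-notched posts, 92 mm behind and 132 mm ahead of the origin along x, which carry the pole's tail and rod. Origin on the bench; x along the lying pole to its hook end. The lying pole's axis is 86 mm above the bench, its handle's centre within 4 mm of above the origin. V mouths about 50 mm wide, edges 108 mm up.
- spray: Bystander: a white spray bottle, 72 mm across, 204 mm tall; origin under its middle.
- tipbox: Bystander: a pipette-tip box, 85 x 125 x 50 mm; origin under its middle.
- tuberack: Bystander: an open tube rack, 90 x 160 x 50 mm; origin under its middle.

How it is judged:
By the outcome, as a careful person would: the job done as asked, in the order asked, and still so for the second after the job is handed in, with the robot touching nothing.
It also fails if it takes over 72 s, if anything falls off the work surface, if the arm or the gripper's body presses on something with over 40 N, if the wrist force passes 120 N, or if a joint passes its speed limit or range.

## Working session

There is one attempt and no reset: what is moved stays moved. The work goes in short steps, Python scripts to look and compute and a tool call to move; the robot and the scene stay as the last step left them, time stands still between calls to the robot, and variables do not carry over. Pictures are saved under pics/ and viewed, about 8 in all and at most 12, crops included, and the job is handed in when it is done.

Besides the shell and the picture viewer there is one more tool, called after "Call:" by a JSON object that holds its "name" and its "arguments", one argument or row to a line. send_rows: Moves the arm, as the interface text tells. Its arguments: {"type":"object","properties":{"moves":{"type":"string"}},"required":["moves"]}

```bash
mkdir -p pics; ls; cat > h.py <<'E'
from rig import *
import numpy as np, cv2
def ray(c,rc):
    r,col=rc; K=c["mtx"]; d=np.array([(col-K[0,2])/K[0,0],-(r-K[1,2])/K[1,1],-1.])
    return np.array(c["origin"]),np.array(c["rotation"])@d
def p3(c,rc,z=None,w=2):
    o,d=ray(c,rc)
    if z is not None: return o+d*(z-o[2])/d[2]
    r,k=int(round(rc[0])),int(round(rc[1])); q=c["z_map"][max(r-w,0):r+w+1,max(k-w,0):k+w+1]; q=q[q>0]
    return o+d*np.median(q) if q.size else None
def cloud(c,m):
    r,k=np.nonzero(m&(c["z_map"]>0)); K=c["mtx"];z=c["z_map"][r,k]
    d=np.stack([(k-K[0,2])/K[0,0],-(r-K[1,2])/K[1,1],-np.ones(len(r))],1)*z[:,None]
    return d@np.array(c["rotation"]).T+np.array(c["origin"])
def proj(c,P):
    q=(np.asarray(P)-c["origin"])@np.array(c["rotation"]); K=c["mtx"]
    return [K[1,2]-K[1,1]*q[1]/-q[2],K[0,2]+K[0,0]*q[0]/-q[2]]
E
python3 - <<'E'
from h import *
np.set_printoptions(precision=4,suppress=True)
s=read_state(); print(s["position"],s["tcp_rot"],s["opening"],s["force"])
for n in ("side","top"):
    c=capture(n); cv2.imwrite(f"pics/{n}0.png",c["image"]); print(n,c["origin"],c["rotation"],c["mtx"],c.keys())
    for t in ("hutch","flap","slot_end","handle","hook_tip","rest","spray","tipbox","tuberack"):
        print(t,[(np.round(m["pixel"],1),round(m["p"],2),p3(c,m["pixel"])) for m in mark_of(c,t)[:2]])
E
```

```text
pics
[ 0.2557 -0.5695  0.2216] [[ 0.4094 -0.0005  0.9124]
 [-0.9124  0.0021  0.4094]
 [-0.0021 -1.      0.0004]] 1.0018422710531918 [-0.1609 -0.0214  0.3345]
side [ 0.9238 -0.2336  1.4827] [[ 0.5378 -0.8053  0.2496]
 [ 0.8431  0.5118 -0.1652]
 [ 0.0053  0.2993  0.9541]] [[407.3882   0.     320.8082]
 [  0.     407.3882 201.4455]
 [  0.       0.       1.    ]] dict_keys(['image', 'z_map', 'mtx', 'origin', 'rotation', 'shot'])
hutch [(array([157.9, 390.2]), 0.78, array([0.6225, 0.2151, 0.3457]))]Traceback (most recent call last):
  File "<stdin>", line 7, in <module>
ValueError: it knows: handle, hook_tip, hutch, rest, slot_end, spray, tipbox, tuberack
```

```bash
python3 - <<'E'
from h import *
np.set_printoptions(precision=4,suppress=True)
ims=[]
for n in ("side","top"):
    c=capture(n); cv2.imwrite(f"pics/{n}1.png",c["image"]); print(n,c["origin"],c["rotation"],c["mtx"])
    for t in ("hutch","slot_end","handle","hook_tip","rest","spray","tipbox","tuberack"):
        print(t,[(np.round(m["pixel"],1),round(m["p"],2),p3(c,m["pixel"])) for m in mark_of(c,t)[:2]])
    for t in ("handle","rest","flap","hutch"):
        for m in masks_of(c,t)[:1]:
            P=cloud(c,m["region"]); print("mask",t,m["p"],m["bbox"],np.percentile(P,[2,50,98],axis=0).round(3).tolist())
E
```

```text
side [ 0.9238 -0.2336  1.4827] [[ 0.5378 -0.8053  0.2496]
 [ 0.8431  0.5118 -0.1652]
 [ 0.0053  0.2993  0.9541]] [[407.3882   0.     320.8082]
 [  0.     407.3882 201.4455]
 [  0.       0.       1.    ]]
hutch [(array([156.5, 387.4]), 0.9, array([0.6108, 0.2154, 0.3333]))]
slot_end [(array([144.8, 381. ]), 0.76, array([0.572 , 0.2165, 0.3458]))]
handle [(array([198.6, 257.1]), 0.88, array([ 0.4315, -0.18  ,  0.1003])), (array([166.9, 327.3]), 0.69, array([0.4302, 0.1207, 0.0008]))]
hook_tip [(array([165. , 326.9]), 0.84, array([0.4233, 0.1232, 0.003 ])), (array([301.5, 247.8]), 0.5, array([ 0.7174, -0.3889,  0.0506]))]
rest [(array([210.1, 259.7]), 0.6, array([ 0.4446, -0.1909,  0.012 ]))]
spray [(array([283.1, 217.2]), 0.56, array([ 0.6197, -0.4387,  0.1103]))]
tipbox [(array([300.1, 254.1]), 0.8, array([ 0.725 , -0.3684,  0.051 ])), (array([211.5, 261.9]), 0.45, array([ 0.4543, -0.1868,  0.0136]))]
tuberack [(array([251.7, 330.4]), 0.56, array([ 0.7211, -0.054 ,  0.0233]))]
mask handle 0.7 [227.8, 162.8, 329.0, 218.4] [[0.405, -0.274, -0.001], [0.44, -0.152, 0.094], [0.45, 0.099, 0
[... 773 characters left out ...]
1733,  0.1021]))]
spray [(array([213.1, 430.7]), 0.76, array([ 0.5785, -0.4265,  0.1225]))]
tipbox [(array([182.8, 407.9]), 0.98, array([ 0.7043, -0.3669,  0.0513]))]
tuberack [(array([179.1, 323.1]), 0.9, array([ 0.7285, -0.0484,  0.0316]))]
mask handle 0.83 [338.8, 248.0, 383.0, 251.8] [[0.431, -0.248, 0.094], [0.44, -0.186, 0.102], [0.449, -0.111, 0.109]]
mask rest 0.67 [424.2, 190.2, 453.0, 224.5] [[0.558, -0.478, 0.02], [0.589, -0.447, 0.14], [0.637, -0.423, 0.209]]
mask flap 0.8 [222.4, 171.8, 238.6, 274.6] [[0.391, 0.201, 0.3], [0.522, 0.219, 0.411], [0.662, 0.231, 0.43]]
mask hutch 0.71 [131.4, 160.7, 256.5, 279.5] [[0.378, 0.214, 0.171], [0.526, 0.324, 0.456], [0.683, 0.463, 0.461]]
```

View pics/side0.png

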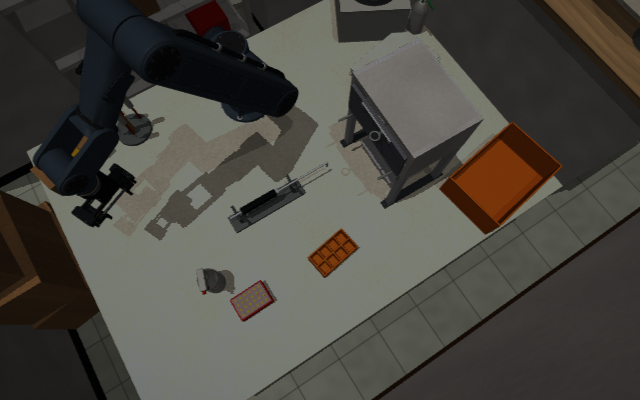

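View pics/top1.png

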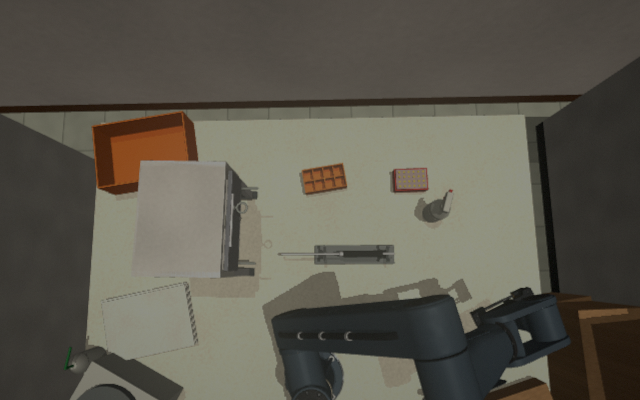

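The pole lies at about x=0.44 with its hook toward +y. The hutch faces −y, and the eye shows in top at about (208,242) and in side at about (135,375). Next I'll fit lines and the ring from the depth clouds.

```bash
python3 - <<'E'
from h import *
np.set_printoptions(precision=4,suppress=True)
out=[]
for n in ("side","top"):
    c=capture(n); P=cloud(c,np.ones((400,640),bool))
    top=P[(abs(P[:,2]-.455)<.012)&(P[:,0]>.3)&(P[:,0]<.75)&(P[:,1]>.15)&(P[:,1]<.55)]
    r=cv2.minAreaRect((top[:,:2]*1000).astype(np.float32)); print(n,"hutch top",r,top[:,2].mean())
    for lo,hi,x0,x1,y0,y1,t in ((.092,.115,.41,.47,-.26,-.1,"handle"),(.075,.1,.41,.47,-.1,.12,"rod"),(.09,.112,.38,.5,-.32,0.02,"posts")):
        q=P[(P[:,2]>lo)&(P[:,2]<hi)&(P[:,0]>x0)&(P[:,0]<x1)&(P[:,1]>y0)&(P[:,1]<y1)]
        if len(q)>5:
            f=np.polyfit(q[:,1],q[:,0],1); print(t,len(q),q.min(0),q.max(0),q.mean(0),"dx/dy",f)
    q=P[(P[:,2]>.405)&(P[:,2]<.435)&(P[:,1]>.1)&(P[:,1]<.198)&(P[:,0]>.35)&(P[:,0]<.72)]
    print("ring",len(q),q.min(0) if len(q) else"",q.max(0) if len(q) else"", q.mean(0) if len(q) else "")
    r0,c0=(100,335) if n=="side" else (150,215)
    a=cv2.resize(c["image"][r0:r0+75,c0:c0+90],None,fx=4.4,fy=4.4,interpolation=cv2.INTER_CUBIC)
    r0,c0=(155,225) if n=="side" else (225,270)
    b=cv2.resize(c["image"][r0:r0+80,c0:c0+130],None,fx=3,fy=3,interpolation=cv2.INTER_CUBIC)
    h=max(len(a),len(b)); out.append(np.hstack([cv2.copyMakeBorder(i,0,h-len(i),0,0,0) for i in (a,b)]))
w=min(o.shape[1] for o in out)
im=cv2.convertScaleAbs(np.vstack(out),alpha=1.6); cv2.imwrite("pics/crop1.png",im[:600,:800]); print(im.shape)
E
```

```text
side hutch top ((530.08544921875, 349.8822021484375), (243.6653594970703, 322.5531311035156), 88.26124572753906) 0.455575140075551
handle 263 [ 0.4259 -0.252   0.0921] [ 0.4514 -0.101   0.1091] [ 0.4399 -0.1794  0.1004] dx/dy [0.0108 0.4418]
rod 132 [ 0.4217 -0.0997  0.075 ] [0.4556 0.1105 0.0995] [ 0.4401 -0.0023  0.0892] dx/dy [0.0204 0.4401]
posts 373 [ 0.4076 -0.2945  0.0901] [0.4691 0.018  0.1115] [ 0.4392 -0.1689  0.0996] dx/dy [0.0092 0.4407]
ring 54 [0.5451 0.1688 0.4182] [0.5762 0.1978 0.4271] [0.5612 0.1837 0.4227]
top hutch top ((532.189453125, 350.33514404296875), (242.34552001953125, 320.69189453125), 88.15050506591797) 0.45656528307765865
handle 250 [ 0.4306 -0.2573  0.0923] [ 0.4503 -0.1001  0.1101] [ 0.4404 -0.1773  0.1021] dx/dy [0.011  0.4423]
rod 128 [ 0.4265 -0.097   0.0821] [0.4618 0.1078 0.0993] [ 0.4424 -0.007   0.0905] dx/dy [-0.0008  0.4423]
posts 366 [ 0.4121 -0.2963  0.0901] [0.4689 0.0176 0.112 ] [ 0.4404 -0.1641  0.1008] dx/dy [0.0075 0.4416]
ring 53 [0.546  0.1686 0.418 ] [0.5782 0.198  0.4298] [0.5615 0.1833 0.4241]
(660, 786, 3)
```

View pics/crop1.png

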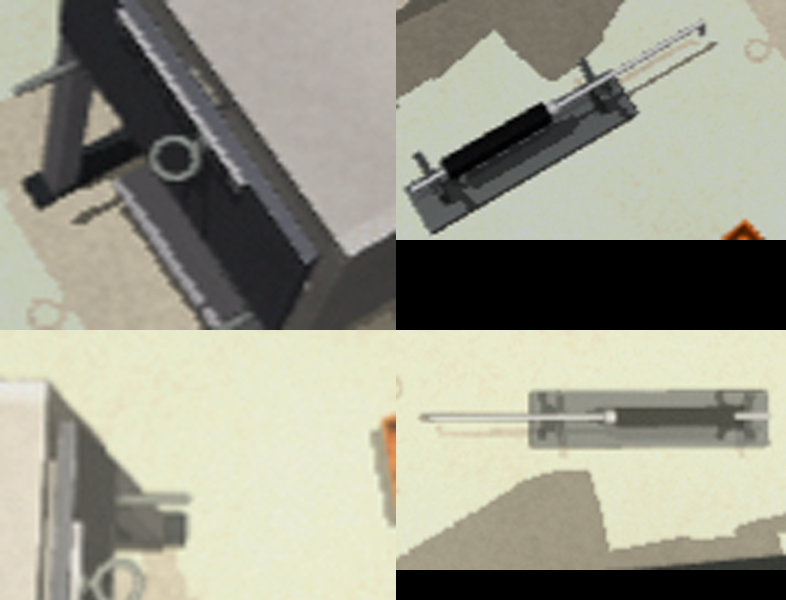

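Call:
{"name": "send_rows", "arguments": {
  "moves": "87 -26.8 4.2 28.9 0;87 -26.8 4.2 28.9 0;87 -26.8 4.2 28.9 0;87 -26.8 4.2 28.9 0;87 -26.8 4.2 28.9 0;87 -26.8 4.2 28.9 0;87 -26.8 4.2 28.9 0;87 -26.8 4.2 28.9 0;87 -26.8 4.2 28.9 0;87 -26.8 4.2 28.9 0;87 -26.8 4.2 28.9 0;87 -26.8 4.2 28.9 0;87 0 0 0 0"
}}

```text
time_s: 2.58
position: [0.4412, -0.1284, 0.1717]
tcp_rot: [[0.416, -0.001, 0.909], [-0.909, 0.003, 0.416], [-0.004, -1.0, 0.0]]
force: [0.6, -0.3, 0.4]
opening: 1.0
```

Call:
{"name": "send_rows", "arguments": {
  "moves": "87 0 0 0 -6.52;87 0 0 0 -6.52;87 0 0 0 -6.52;87 0 0 0 -6.52;87 0 0 0 -6.52;87 0 0 0 -6.52;87 0 0 0 -6.52;87 0 0 0 -6.52;87 0 0 0 -6.52;87 0 0 0 -6.52;87 0 0 0 0;87 0 0 0 0"
}}

```text
time_s: 3.58
position: [0.4407, -0.1352, 0.1723]
tcp_rot: [[1.0, 0.0, 0.014], [-0.014, -0.0, 1.0], [0.0, -1.0, -0.0]]
force: [0.2, -0.0, 0.4]
opening: 1.0
```

Call:
{"name": "send_rows", "arguments": {
  "moves": "87 0 30 0 0;87 0 30 0 0;87 0 25 0 0;87 0 15 0 0;87 0 5 0 0;60 0 0 0 0;30 0 0 0 0;15 0 0 0 0;15 0 0 0 0;15 0 0 0 0;15 0 0 0 0;15 0 0 0 0;15 0 0 0 0"
}}

```text
time_s: 4.67
position: [0.4408, -0.1349, 0.0675]
tcp_rot: [[1.0, 0.001, 0.011], [-0.011, -0.0, 1.0], [0.001, -1.0, -0.0]]
force: [1.1, -0.3, 0.4]
opening: 0.481
```

Call:
{"name": "send_rows", "arguments": {
  "moves": "15 0 0 0 0;15 0 0 0 0;15 0 0 0 0;15 0 0 0 0;15 0 0 0 0;15 0 0 0 0;15 0 0 0 0;15 0 0 0 0"
}}

```text
time_s: 5.33
position: [0.4406, -0.1348, 0.0671]
tcp_rot: [[1.0, 0.0, 0.011], [-0.011, 0.0, 1.0], [0.0, -1.0, 0.0]]
force: [0.4, 0.5, -0.1]
opening: 0.25
```

Call:
{"name": "send_rows", "arguments": {
  "moves": "10 0 -10 0 0;10 0 -20 0 0;10 0 -30 0 0;10 0 -38 0 0;10 0 -38 0 0;10 0 -38 0 0;10 0 -38 0 0;10 0 -38 0 0;10 0 -38 0 0;10 0 -38 0 0;10 0 -38 0 0;10 0 -38 0 0;10 0 -38 0 0;10 0 -14 0 0;10 10 0 20 0;10 10 0 30 0;10 10 0 35 0;10 10 0 35 0;10 0 0 20 0;10 0 0 0 0"
}}

```text
time_s: 7.0
position: [0.4815, 0.0086, 0.5202]
tcp_rot: [[1.0, -0.002, 0.006], [-0.006, 0.003, 1.0], [-0.002, -1.0, 0.003]]
force: [-0.0, -0.3, -1.6]
opening: 0.251
```

```bash
cat > look.py <<'E'
from h import *
import sys
np.set_printoptions(precision=4,suppress=True)
def pole(names=("side","top"),save=None):
    s=read_state(); g=np.array(s["position"])-.019*np.array(s["tcp_rot"])[:,1]; print("t",s["time_s"],"grip",g,"F",s["force"],"M",s["moment"],"op",s["opening"])
    rays={}
    for n in names:
        c=capture(n)
        if save: cv2.imwrite(f"pics/{save}_{n}.png",c["image"])
        for t in ("hook_tip","handle"):
            for m in mark_of(c,t)[:1]:
                rays.setdefault(t,[]).append(ray(c,m["pixel"])); print(n,t,np.round(m["pixel"],1),round(m["p"],2),p3(c,m["pixel"],w=1))
        P=cloud(c,np.ones((400,640),bool)); u=P-g; z=np.array(s["tcp_rot"])[:,2]; x=np.array(s["tcp_rot"])[:,0]
        a=u@z; b=u@x
        q=(abs(b)<.012)&(a>.05)&(a<.27)&(abs(u[:,2])<a*1.2+.01)&(P[:,2]>.05)
        # keep rod points: robust line fit of height against run
        if q.sum()>8:
            h=u[q,2]; A=a[q]; best=max(((np.sum(abs(h-k*A-o)<.006),k,o) for k in np.arange(-.3,1.2,.02) for o in np.arange(-.01,.02,.004)))
            i=abs(h-best[1]*A-best[2])<.008; f=np.polyfit(A[i],h[i],1); print(n,"rod pts",i.sum(),"run",A[i].min(),A[i].max(),"tilt deg",np.degrees(np.arctan(f[0])),"off",f[1],"lat",np.polyfit(A[i],b[q][i],1))
    for t,r in rays.items():
        if len(r)==2:
            A=np.stack([r[0][1],-r[1][1]],1); k=np.linalg.lstsq(A,r[1][0]-r[0][0],rcond=None)[0]
            p,q=r[0][0]+k[0]*r[0][1],r[1][0]+k[1]*r[1][1]; print("tri",t,(p+q)/2,"gap",np.linalg.norm(p-q))
E
python3 -c "
from look import *
pole(save='a')"
```

```text
t 7.0 grip [0.4816 0.0086 0.5392] F [-0.0062 -0.2712 -1.6369] M [-0.0319 -0.0304  0.0161] op 0.25085058555833395
side hook_tip [ 88.5 383.1] 0.88 [0.4628 0.2809 0.4557]
side handle [132.9 287.6] 0.84 [ 0.4834 -0.0461  0.5544]
side rod pts 180 run 0.0607573815160677 0.24547147399787062 tilt deg -0.09348999358237918 off 0.003471187537293197 lat [-0.0015 -0.0005]
top hook_tip [232.  209.8] 0.95 [0.4829 0.2395 0.5428]
top handle [228.7 321.1] 0.88 [ 0.455  -0.0384  0.8653]
top rod pts 122 run 0.1099395235754231 0.2404917675185341 tilt deg 0.22046890554348827 off 0.003819671736906476 lat [-0.0058  0.0021]
tri hook_tip [0.4869 0.2509 0.5107] gap 0.0048157588821372945
tri handle [ 0.4845 -0.0421  0.5541] gap 0.008302303339117354
```

Call:
{"name": "send_rows", "arguments": {
  "moves": "10 0 15 9 0;10 0 15 0 0;10 0 8 0 0;10 0 4 0 0;10 0 8 -0.7 0;10 0 8 -0.7 0;10 0 8 -0.7 0;10 0 8 -0.7 0;10 0 8 0.3 0;10 0 8 0.3 0;10 0 8 0.4 0;10 0 8 0.4 0;10 0 0 0 0"
}}

```text
time_s: 8.38
position: [0.4814, 0.0128, 0.4131]
tcp_rot: [[1.0, -0.003, 0.011], [-0.011, 0.001, 1.0], [-0.003, -1.0, 0.001]]
force: [1.1, -0.9, -1.6]
opening: 0.245
```

```bash
python3 -c "
from look import *
pole(save='b')"
```

```text
t 8.3833 grip [0.4815 0.0127 0.4321] F [ 1.0828 -0.9054 -1.5955] M [ 0.2029 -0.1738 -0.1552] op 0.24454299649061345
side hook_tip [ 96.7 381.3] 0.79 [0.4847 0.2581 0.4615]
side handle [147.6 293.8] 0.63 [ 0.4756 -0.0311  0.4359]
side rod pts 169 run 0.0537400230514959 0.23397711973047966 tilt deg 14.77468540180585 off 0.003942954102539579 lat [ 0.0021 -0.0005]
top hook_tip [232.3 212.1] 0.72 [0.4866 0.2467 0.4956]
top handle [233.2 321.1] 0.84 [ 0.4565 -0.0382  0.7625]
top rod pts 135 run 0.10483785829872916 0.2354936620226372 tilt deg 14.508307977074733 off 0.007060215990015851 lat [-0.0019  0.0009]
tri hook_tip [0.4889 0.2534 0.4713] gap 5.1605128514003616e-05
tri handle [ 0.484  -0.0365  0.4566] gap 0.0029987179087808064
```

Call:
{"name": "send_rows", "arguments": {
  "moves": "10 0 7.5 1.3 0;10 0 7.5 1.3 0;10 0 7.4 1.3 0;10 0 7.4 1.3 0;10 0 8.3 2.5 0;10 0 8.3 2.5 0;10 0 8.3 2.6 0;10 0 8.2 2.6 0;10 0 8 3.6 0;10 0 8 3.6 0;10 0 8 3.7 0;10 0 7.5 3.7 0;10 0 0 0 0;10 0 -20 0 0;10 0 -25 0 0;10 0 0 0 0;10 0 0 0 0"
}}

```text
time_s: 10.1
position: [0.4835, 0.0419, 0.3668]
tcp_rot: [[1.0, 0.004, 0.011], [-0.011, -0.002, 1.0], [0.004, -1.0, -0.002]]
force: [-0.4, -0.6, -2.5]
opening: 0.252
```

```bash
python3 -c "
from look import *
pole(save='c')"
```

```text
t 10.1 grip [0.4834 0.0419 0.3858] F [-0.4499 -0.5557 -2.4691] M [ 0.0083 -0.0241  0.0282] op 0.25169435885675046
side hook_tip [ 88.7 384.2] 0.75 [0.4653 0.2829 0.4563]
side handle [154.5 305.1] 0.76 [ 0.4842 -0.0016  0.3694]
side rod pts 160 run 0.05052809963242293 0.194168356855432 tilt deg 37.75759495830448 off 0.00515569375804955 lat [-0.0022 -0.0007]
top hook_tip [231.6 207.8] 0.83 [0.4872 0.254  0.5098]
top handle [233.6 305. ] 0.83 [ 0.4603 -0.0052  0.7157]
top rod pts 199 run 0.18904890570113775 0.2699482406530218 tilt deg 3.1691365658829436 off 0.057580351334812305 lat [ 0.047  -0.0118]
tri hook_tip [0.4879 0.2559 0.5075] gap 0.002495360968916964
tri handle [0.4882 0.0031 0.3747] gap 0.012161818055919479
```

```bash
python3 - <<'E'
from h import *
np.set_printoptions(precision=4,suppress=True)
for n in ("side","top"):
    c=capture(n)
    for rc in {"side":[(135.7,374.8)],"top":[(206.8,241.8)]}[n]: print(n,p3(c,rc,z=.421))
    P=cloud(c,np.ones((400,640),bool)); q=P[(P[:,2]>.412)&(P[:,2]<.432)&(P[:,1]>.1)&(P[:,1]<.192)&(P[:,0]>.53)&(P[:,0]<.595)]
    from scipy.optimize import least_squares
    f=least_squares(lambda v:np.hypot(q[:,0]-v[0],q[:,1]-v[1])-.0145,[.561,.186],loss="soft_l1",f_scale=.002); print(n,len(q),f.x,q[:,2].mean(),abs(f.fun).mean() if 0 else f.cost)
    print(proj(c,[f.x[0],f.x[1],.421]))
E
```

```text
side [0.5621 0.1881 0.421 ]
side 39 [0.5612 0.1858] 0.42303321080950024 5.174192616881766e-05
[np.float64(135.8528790269412), np.float64(373.93506373417637)]
top [0.5645 0.1847 0.421 ]
top 41 [0.5619 0.186 ] 0.4244091712111469 3.9722423436338974e-05
[np.float64(207.71833469697114), np.float64(241.3179675182861)]
```

Call:
{"name": "send_rows", "arguments": {
  "moves": "10 0 0 -20 0;10 0 0 -30 0;10 0 0 -26 0;10 15 0 -13 0;10 30 0 0 0;10 23 10 0 0;10 10 20 0 0;10 0 20 0 0;10 0 12 0 0;10 0 0 0 0;10 0 0 0 0"
}}

```text
time_s: 11.42
position: [0.5592, -0.0474, 0.3029]
tcp_rot: [[1.0, -0.002, 0.011], [-0.011, 0.001, 1.0], [-0.002, -1.0, 0.001]]
force: [-0.1, -0.9, -1.6]
opening: 0.251
```

```bash
python3 - <<'E'
from look import *
pole(save='d')
o=[]
for n,(r,k) in {"side":(100,330),"top":(170,210)}.items():
    i=cv2.imread(f"pics/d_{n}.png")[r:r+75,k:k+75]; o.append(cv2.resize(i,(400,400),interpolation=cv2.INTER_CUBIC))
cv2.imwrite("pics/d.png",cv2.convertScaleAbs(np.hstack(o),alpha=1.8))
E
```

```text
t 11.4167 grip [ 0.5593 -0.0474  0.3219] F [-0.071  -0.8606 -1.5982] M [-0.0166 -0.0848 -0.014 ] op 0.25085854523750856
side hook_tip [136.4 368.2] 0.76 [0.5629 0.1608 0.4472]
side handle [195.2 294.6] 0.76 [ 0.558  -0.087   0.3111]
side rod pts 148 run 0.05004866466267642 0.19128895114130043 tilt deg 38.01714033997687 off 0.004806662782627288 lat [ 0.0001 -0.0013]
top hook_tip [206.9 246.4] 0.78 [0.5632 0.1706 0.4266]
top handle [210.8 333.1] 0.53 [ 0.5193 -0.0663  0.6275]
top rod pts 111 run 0.050024394040492526 0.19390226220609613 tilt deg 38.087554016872815 off 0.00813223222009146 lat [-0.0082  0.0008]
tri hook_tip [0.5605 0.1663 0.4385] gap 0.004305268571048991
tri handle [ 0.5619 -0.0817  0.3173] gap 0.012803134141784914
```

View pics/d.png

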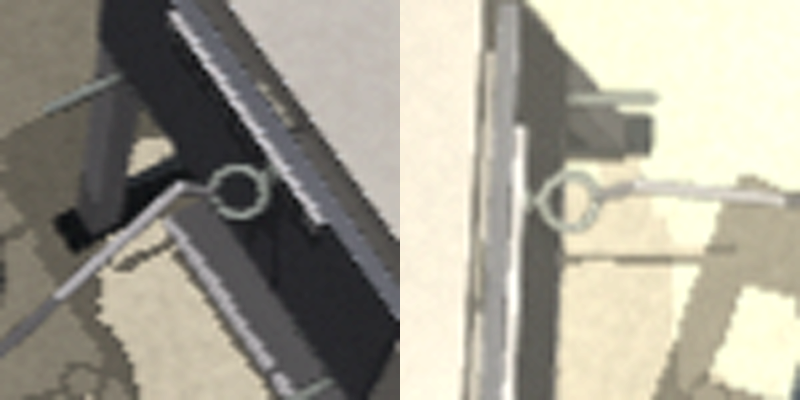

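Call:
{"name": "send_rows", "arguments": {
  "moves": "10 0 3 5 0;10 0 6 5 0;10 0 6 4.5 0;10 0 6 4.5 0;10 0 0 0 0"
}}

```text
time_s: 12.13
position: [0.5585, -0.027, 0.2808]
tcp_rot: [[1.0, -0.004, 0.01], [-0.01, 0.002, 1.0], [-0.004, -1.0, 0.001]]
force: [-0.6, 0.6, -1.5]
opening: 0.25
```

Call:
{"name": "send_rows", "arguments": {
  "moves": "10 0 4 3 0;10 0 4 3 0;10 0 4 3 0;10 0 0 0 0"
}}

```text
time_s: 12.47
position: [0.5593, -0.0188, 0.2697]
tcp_rot: [[1.0, -0.002, 0.011], [-0.011, 0.001, 1.0], [-0.002, -1.0, 0.001]]
force: [0.1, -0.4, -1.7]
opening: 0.25
```

```bash
python3 - <<'E'
from look import *
pole(save='e')
o=[]
for n,(r,k) in {"side":(100,330),"top":(170,210)}.items():
    i=cv2.imread(f"pics/e_{n}.png")[r:r+75,k:k+75]; o.append(cv2.resize(i,(400,400),interpolation=cv2.INTER_CUBIC))
cv2.imwrite("pics/e.png",cv2.convertScaleAbs(np.hstack(o),alpha=1.8))
E
```

```text
t 12.4667 grip [ 0.5593 -0.0188  0.2887] F [ 0.0649 -0.3977 -1.7002] M [-0.0316 -0.1412 -0.0146] op 0.2499613067956262
side hook_tip [135.5 377.4] 0.97 [0.5467 0.2175 0.3649]
side rod pts 136 run 0.050388908812264724 0.19124498949849852 tilt deg 38.357629879356175 off 0.0034026328238598086 lat [ 0.002  -0.0016]
top hook_tip [206.6 240. ] 0.77 [0.5662 0.1911 0.4146]
top handle [212.7 327.7] 0.67 [ 0.5143 -0.0538  0.6335]
top rod pts 107 run 0.05001543280370412 0.193748253090168 tilt deg 38.054066760408254 off 0.007558592745287894 lat [-0.0089  0.0009]
tri hook_tip [0.5658 0.1915 0.4234] gap 0.004709836805314832
```

View pics/e.png

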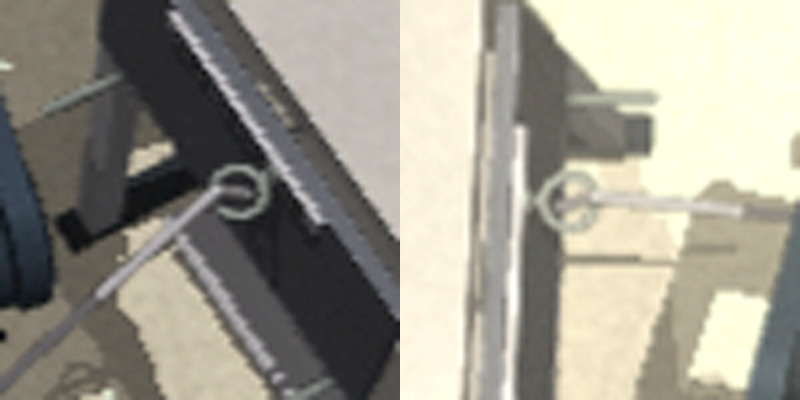

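Call:
{"name": "send_rows", "arguments": {
  "moves": "10 0 0 -2 0;10 0 0 -3 0;10 0 0.5 -3 0;10 -0.1 1 -3 0;10 -0.1 1 -3 0;10 -0.1 1.2 -4 0;10 -0.1 1.6 -4 0;10 -0.1 1.8 -4 0;10 -0.1 2 -4 0;10 -0.1 2 -4 0;10 0 2 -3 0;10 0 0 0 0"
}}

```text
time_s: 13.77
position: [0.5586, -0.0574, 0.257]
tcp_rot: [[1.0, -0.001, 0.012], [-0.012, -0.0, 1.0], [-0.001, -1.0, -0.0]]
force: [-1.0, 0.4, -2.7]
opening: 0.246
```

```bash
cat > flap.py <<'E'
from look import *
def flap(save):
    pole(save=save)
    # flap angle: points of the front face in hutch frame (xo outward from hinge, z above hinge)
    R=np.array([[.031,.9995],[-.9995,.031]])
    for n in ("side","top"):
        c=capture(n); P=cloud(c,np.ones((400,640),bool)); h=(P[:,:2]-[.531,.350])@R.T
        o=-.127-h[:,0]; z=P[:,2]-.293; r=np.hypot(o,z)
        k=(abs(h[:,1])<.13)&(abs(h[:,1]-.03-.0)>.0)&(r>.06)&(r<.13)&(o>-.012)&(z>-.03)
        a=np.arctan2(o[k]-0,z[k]); hh,b=np.histogram(a,40,(-.1,1.7)); i=np.argsort(hh)[::-1][:4]; print(n,"flap ang hist",[(round(b[j]+.022,2),int(hh[j])) for j in i],k.sum())
E
python3 - <<'E'
from flap import *
flap('f')
E
```

```text
t 13.7667 grip [ 0.5586 -0.0574  0.276 ] F [-1.0149  0.4262 -2.6629] M [ 0.0191 -0.0557 -0.0442] op 0.24580080889336955
side hook_tip [145.7 364.2] 0.8 [0.5652 0.1517 0.4011]
side handle [202.4 291.9] 0.58 [ 0.5578 -0.1002  0.26  ]
side rod pts 134 run 0.05094114403901398 0.19021414431188413 tilt deg 38.06782096986533 off 0.004518684017300595 lat [-0.0027 -0.001 ]
top hook_tip [210.  254.4] 0.5 [0.558  0.1525 0.3999]
top handle [213.3 338.1] 0.61 [ 0.5189 -0.0794  0.5874]
top rod pts 104 run 0.052526127235540426 0.19492782834598227 tilt deg 37.94627555879422 off 0.0067051421928019566 lat [-0.0077  0.0003]
tri hook_tip [0.5603 0.1556 0.3872] gap 0.0020458024168765105
tri handle [ 0.5615 -0.097   0.2676] gap 0.00857398676231617
side flap ang hist [(np.float64(0.33), 86), (np.float64(0.1), 24), (np.float64(0.28), 20), (np.float64(0.37), 20)] 224
top flap ang hist [(np.float64(0.19), 106), (np.float64(0.15), 39), (np.float64(0.1), 26), (np.float64(-0.08), 14)] 218
```

```bash
python3 - <<'E'
from look import *
o=[]
for n,(r,k) in {"side":(105,320),"top":(170,215)}.items():
    i=cv2.imread(f"pics/f_{n}.png")[r:r+75,k:k+75]; o.append(cv2.resize(i,(400,400),interpolation=cv2.INTER_CUBIC))
cv2.imwrite("pics/f.png",cv2.convertScaleAbs(np.hstack(o),alpha=1.8))
E
```

```text
(no output)
```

View pics/f.png

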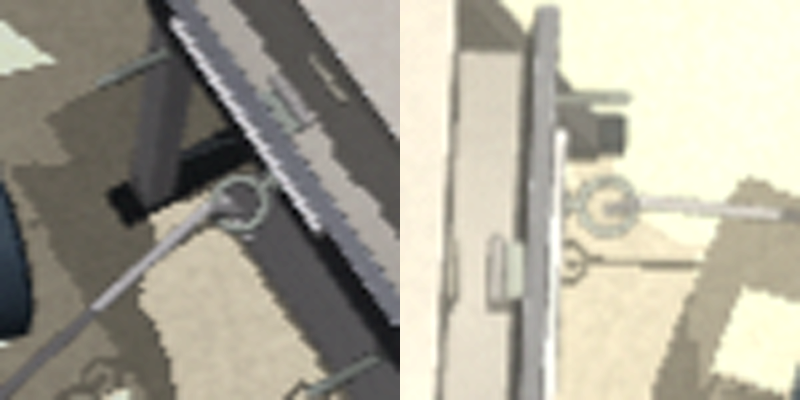

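Call:
{"name": "send_rows", "arguments": {
  "moves": "10 0 2.2 -2.6 0;10 -0.1 2.2 -2.6 0;10 0 2.2 -2.6 0;10 -0.1 2.2 -2.6 0;10 0 2.2 -2.6 0;10 -0.1 2.6 -2.3 0;10 0 2.6 -2.3 0;10 -0.1 2.6 -2.3 0;10 0 2.6 -2.3 0;10 -0.1 2.6 -2.3 0;10 0 2.7 -2.3 0;10 -0.1 2.7 -2.3 0;10 0 2.7 -1.6 0;10 0 2.7 -1.6 0;10 -0.1 2.7 -1.6 0;10 0 2.7 -1.6 0;10 0 2.7 -1.6 0;10 -0.1 2.7 -1.6 0;10 0 2.7 -1.6 0;10 0 2.7 -1.6 0"
}}

```text
time_s: 15.83
position: [0.5576, -0.0987, 0.2064]
tcp_rot: [[1.0, 0.0, 0.011], [-0.011, -0.0, 1.0], [0.0, -1.0, -0.0]]
force: [-0.2, -2.5, -2.2]
opening: 0.249
```

```bash
python3 - <<'E'
from flap import *
flap('g')
o=[]
for n,(r,k) in {"side":(110,310),"top":(170,215)}.items():
    i=cv2.imread(f"pics/g_{n}.png")[r:r+80,k:k+80]; o.append(cv2.resize(i,(400,400),interpolation=cv2.INTER_CUBIC))
cv2.imwrite("pics/g.png",cv2.convertScaleAbs(np.hstack(o),alpha=1.8))
E
```

```text
t 15.8333 grip [ 0.5576 -0.0987  0.2254] F [-0.1938 -2.4846 -2.179 ] M [-0.1232 -0.0672 -0.0159] op 0.24908011548155012
side hook_tip [157.7 351.8] 0.81 [0.5636 0.1133 0.3583]
side handle [213.7 280.1] 0.73 [ 0.5542 -0.1468  0.2066]
side rod pts 122 run 0.05002752601635643 0.19344935439561783 tilt deg 38.515289119749596 off 0.003620912287428133 lat [-0.0021 -0.0009]
top hook_tip [209.1 270.8] 0.73 [0.566  0.1105 0.3589]
top rod pts 94 run 0.050737883793127735 0.1918093520015914 tilt deg 38.68436450241497 off 0.0034096461949530044 lat [-0.0037 -0.0001]
tri hook_tip [0.5655 0.1105 0.3648] gap 0.001574865091627924
side flap ang hist [(np.float64(0.82), 550), (np.float64(0.78), 373), (np.float64(0.73), 37), (np.float64(0.69), 23)] 1048
top flap ang hist [(np.float64(0.78), 618), (np.float64(0.82), 586), (np.float64(0.73), 121), (np.float64(0.69), 25)] 1393
```

View pics/g.png

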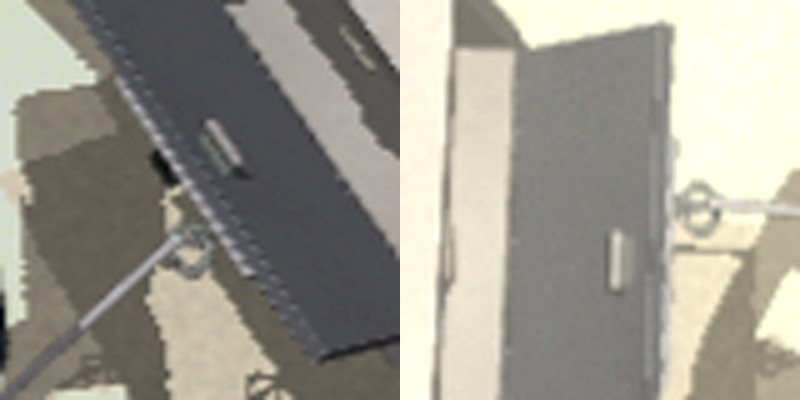

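Call:
{"name": "send_rows", "arguments": {
  "moves": "10 0 2.4 -1.1 0;10 0 2.4 -1.1 0;10 0 2.4 -1.1 0;10 0 2.4 -1.1 0;10 0 2.4 -1 0;10 0 2.4 -1 0;10 0 2.5 -1 0;10 0 2.5 -0.9 0;10 0 2.5 -0.9 0;10 0 2.5 -0.8 0;10 0 2.5 -0.7 0;10 0 2.5 -0.7 0;10 0 2.5 -0.6 0;10 0 2.5 -0.6 0;10 0 2.5 -0.5 0;10 0 2.5 -0.5 0;10 0 0 0 0"
}}

```text
time_s: 17.65
position: [0.5572, -0.1123, 0.1666]
tcp_rot: [[1.0, -0.001, 0.011], [-0.011, -0.0, 1.0], [-0.001, -1.0, -0.0]]
force: [0.3, -5.6, -3.5]
opening: 0.25
```

```bash
python3 - <<'E'
from flap import *
flap('i')
E
```

```text
t 17.65 grip [ 0.5572 -0.1123  0.1856] F [ 0.2694 -5.6083 -3.5276] M [-0.5873 -0.1086 -0.004 ] op 0.25018442262827145
side hook_tip [163.3 346.6] 0.73 [0.5634 0.0965 0.3361]
side handle [217.1 281.9] 0.77 [ 0.581  -0.151   0.2562]
side rod pts 117 run 0.05005991144700444 0.21199696121055098 tilt deg 38.14871804449516 off 0.005231271742402977 lat [ 0.0019 -0.0016]
top hook_tip [212.1 276.5] 0.71 [0.5596 0.0957 0.3393]
top rod pts 107 run 0.05108623714049287 0.2270408349570667 tilt deg 32.78761521709847 off 0.021456851779137844 lat [ 0.0073 -0.0013]
tri hook_tip [0.5612 0.0975 0.3299] gap 0.0015403753300852535
side flap ang hist [(np.float64(1.14), 791), (np.float64(1.09), 479), (np.float64(1.05), 67), (np.float64(1.18), 56)] 1455
top flap ang hist [(np.float64(1.14), 704), (np.float64(1.09), 654), (np.float64(1.05), 148), (np.float64(1.0), 40)] 1606
```

Call:
{"name": "send_rows", "arguments": {
  "moves": "10 0 2.4 -0.4 0;10 0 2.4 -0.4 0;10 0 2.4 -0.3 0;10 0 2.4 -0.3 0;10 0 2.4 -0.2 0;10 0 2.4 -0.2 0;10 0 2.2 -0.2 0;10 0 2 0 0;10 0 2 0 0;10 0 2 0 0;10 0 2 0 0;10 0 2 0 0;10 0 0 0 0;10 0 0 0 0"
}}

```text
time_s: 19.22
position: [0.5573, -0.1138, 0.1405]
tcp_rot: [[1.0, -0.0, 0.011], [-0.011, 0.0, 1.0], [-0.0, -1.0, 0.0]]
force: [0.1, 0.7, -1.5]
opening: 0.252
```

```bash
python3 - <<'E'
from flap import *
flap('j')
o=[]
for n,(r,k) in {"side":(120,300),"top":(170,225)}.items():
    i=cv2.imread(f"pics/j_{n}.png")[r:r+80,k:k+80]; o.append(cv2.resize(i,(400,400),interpolation=cv2.INTER_CUBIC))
cv2.imwrite("pics/j.png",cv2.convertScaleAbs(np.hstack(o),alpha=1.8))
E
```

```text
t 19.2167 grip [ 0.5573 -0.1138  0.1595] F [ 0.0638  0.7042 -1.5194] M [-0.0137 -0.0911  0.0058] op 0.25212563083089334
side hook_tip [166.4 347. ] 0.6 [0.5702 0.094  0.3285]
side handle [217.8 282.5] 0.68 [ 0.5775 -0.149   0.2329]
side rod pts 162 run 0.052787063987613854 0.22548449381039712 tilt deg 37.27171825690374 off 0.006571120202954007 lat [ 0.0098 -0.0026]
top hook_tip [210.  280.7] 0.71 [0.5737 0.0885 0.2855]
top rod pts 131 run 0.05229434453362772 0.22670824318553562 tilt deg 37.468850010374716 off 0.00845844611000278 lat [ 0.0007 -0.0007]
tri hook_tip [0.5691 0.0887 0.3303] gap 0.010116555977302644
side flap ang hist [(np.float64(1.23), 791), (np.float64(1.27), 477), (np.float64(1.18), 207), (np.float64(1.14), 40)] 1567
top flap ang hist [(np.float64(1.23), 777), (np.float64(1.18), 285), (np.float64(1.27), 263), (np.float64(1.14), 69)] 1443
```

View pics/j.png

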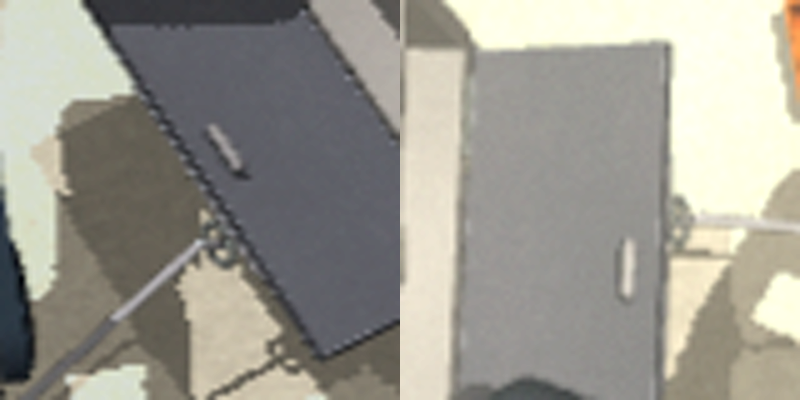

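Call:
{"name": "send_rows", "arguments": {
  "moves": "10 0 -2 -1.5 0;10 0 -4 -3.1 0;10 0 -4 -3.1 0;10 0 -4 -3.1 0;10 0 -4 -3.1 0;10 0 -4 -3.1 0;10 0 -4 -3.1 0;10 0 -4 -3.1 0;10 0 -4 -3.1 0;10 0 -4 -3.1 0;10 0 -4 -3.1 0;10 0 0 -5 0;10 0 0 -10 0;10 0 0 -10 0;10 0 0 -10 0;10 0 0 0 0"
}}

```text
time_s: 20.95
position: [0.5569, -0.1843, 0.1825]
tcp_rot: [[1.0, 0.001, 0.013], [-0.013, -0.001, 1.0], [0.001, -1.0, -0.001]]
force: [0.3, -0.0, -2.4]
opening: 0.254
```

```bash
cat >> flap.py <<'E'
    P0=P[k&(h[:,1]>-.12)]; 
    for n in ("side","top"):
        c=capture(n)
        m=masks_of(c,"flap")[0]; Q=cloud(c,cv2.erode(m["region"].astype(np.uint8),np.ones((5,5)))>0)
        s=np.linalg.svd(Q-np.median(Q,0),full_matrices=False)[2][2]; print(n,m["p"],len(Q),"flap plane angle",np.arccos(abs(s@[.031,.9995,0])))
E
python3 - <<'E'
from flap import *
flap('k')
E
```

```text
t 20.95 grip [ 0.5569 -0.1842  0.2015] F [ 0.2565 -0.0073 -2.384 ] M [ 0.0321 -0.1011 -0.0201] op 0.2538038005070225
side hook_tip [173.9 327.3] 0.63 [0.4558 0.1041 0.0039]
side handle [227.3 257.3] 0.6 [ 0.5464 -0.2318  0.1811]
side rod pts 120 run 0.050336044893791884 0.19265615237990077 tilt deg 38.28311345501664 off 0.0040137440646763846 lat [ 0.0012 -0.0014]
top hook_tip [208.6 298.1] 0.64 [0.62   0.0499 0.0029]
top rod pts 91 run 0.07196357901522246 0.19629149978029012 tilt deg 37.615263711205934 off 0.005477101242926036 lat [ 0.0006 -0.0014]
tri hook_tip [0.5665 0.0273 0.3512] gap 0.005194569852343159
side flap ang hist [(np.float64(1.23), 796), (np.float64(1.27), 491), (np.float64(1.18), 192), (np.float64(1.14), 36)] 1557
top flap ang hist [(np.float64(1.23), 793), (np.float64(1.18), 329), (np.float64(1.27), 291), (np.float64(1.14), 68)] 1531
side 0.62 2663 flap plane angle 1.3042127885028427
top 0.64 2845 flap plane angle 1.2982233899152495
```

Call:
{"name": "send_rows", "arguments": {
  "moves": "10 0 -15 0 0;10 0 -15 0 0;10 -20 0 5 0;10 -30 0 5 0;10 -30 0 5 0;10 -25 0 3.7 0;10 -11.8 0 0 0;10 0 10 0 0;10 0 10 0 0;10 0 5 0 0;10 0 0 0 0;10 0 0 0 0"
}}

```text
time_s: 22.55
position: [0.4402, -0.1615, 0.1876]
tcp_rot: [[1.0, -0.0, 0.011], [-0.011, 0.0, 1.0], [-0.0, -1.0, 0.0]]
force: [-0.0, 0.0, -2.5]
opening: 0.248
```

```bash
python3 - <<'E'
from look import *
pole(save='l')
o=[]
for n,(r,k) in {"side":(145,215),"top":(210,270)}.items():
    i=cv2.imread(f"pics/l_{n}.png")[r:r+100,k:k+133]; o.append(cv2.resize(i,(399,300),interpolation=cv2.INTER_CUBIC))
cv2.imwrite("pics/l.png",cv2.convertScaleAbs(np.hstack(o),alpha=1.6))
E
```

```text
t 22.55 grip [ 0.4402 -0.1615  0.2066] F [-0.0473  0.0494 -2.4872] M [-0.0098 -0.1672 -0.0543] op 0.24814769414015533
side hook_tip [142.  313.9] 0.89 [0.3122 0.1331 0.0027]
side handle [196.6 251.2] 0.74 [ 0.4742 -0.1987  0.2643]
side rod pts 109 run 0.05040258920484796 0.19273113959324498 tilt deg 37.98704131597753 off 0.004792681813441706 lat [-0.0024 -0.0003]
top hook_tip [249.8 294.1] 0.57 [0.4455 0.0433 0.3378]
top rod pts 99 run 0.06182480111330241 0.19213677072871166 tilt deg 37.70616912981675 off 0.007677397888847494 lat [-0.0033  0.0004]
tri hook_tip [0.4473 0.0475 0.3328] gap 0.008116879863460387
```

View pics/l.png

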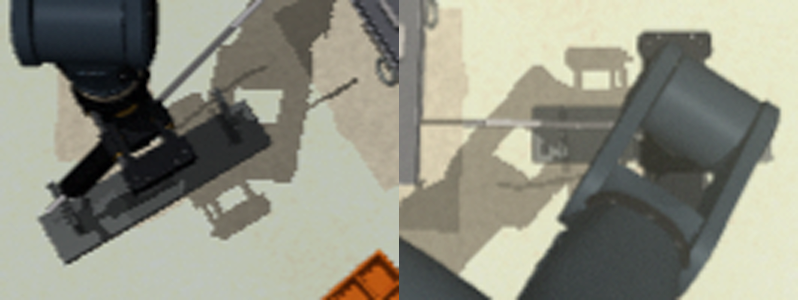

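Call:
{"name": "send_rows", "arguments": {
  "moves": "10 0 10 0 0;10 0 12 -1 0;10 0 9 -1 0;10 0 5 0 0;10 0 5.3 3.5 0;10 0 5.3 3.5 0;10 0 5.3 3.5 0;10 0 5.7 2.8 0;10 0 5.7 2.8 0;10 0 5.8 2.8 0;10 0 5.3 1.8 0;10 0 5.3 1.8 0;10 0 5.3 1.8 0;10 0 0 0 0"
}}

```text
time_s: 24.02
position: [0.4402, -0.1387, 0.1017]
tcp_rot: [[1.0, -0.001, 0.01], [-0.01, 0.001, 1.0], [-0.001, -1.0, 0.001]]
force: [1.1, -2.0, -1.1]
opening: 0.249
```

```bash
python3 - <<'E'
from look import *
pole(save='m')
E
```

```text
t 24.0167 grip [ 0.4402 -0.1387  0.1207] F [ 1.1097 -1.9805 -1.1355] M [-0.6437 -0.334   0.126 ] op 0.2485295236632446
side hook_tip [155.3 325.7] 0.76 [0.3856 0.1419 0.0016]
side handle [200.2 258. ] 0.86 [ 0.4468 -0.1812  0.1242]
side rod pts 110 run 0.050254704620229775 0.23320274810743014 tilt deg 15.136686635918728 off 0.003686074184615136 lat [-0.0013 -0.0016]
top rod pts 89 run 0.06464780529606402 0.21652888846308554 tilt deg 15.736473622978094 off 0.005083934165403977 lat [-0.0067 -0.0002]
```

Call:
{"name": "send_rows", "arguments": {
  "moves": "10 0 5 1.3 0;10 0 5 1.2 0;10 0 5 1 0;10 0 5 0.5 0;10 0 5 0.3 0;10 0 5 0 0;10 0 4 0 0;10 0 1 0 0;10 0 0 0 0;10 0 0 0 0"
}}

```text
time_s: 25.15
position: [0.4399, -0.1343, 0.0674]
tcp_rot: [[1.0, -0.001, 0.011], [-0.011, 0.001, 1.0], [-0.001, -1.0, 0.001]]
force: [1.4, 1.2, 0.4]
opening: 0.253
```

```bash
python3 - <<'E'
from look import *
pole(save='n')
E
```

```text
t 25.15 grip [ 0.4399 -0.1344  0.0864] F [1.4144 1.2291 0.4322] M [ 0.0768 -0.3362  0.1414] op 0.25346582672285306
side hook_tip [164.6 326.5] 0.9 [0.4417 0.1082 0.0637]
side handle [203.5 256. ] 0.75 [ 0.4455 -0.1924  0.1011]
side rod pts 110 run 0.050184563863836046 0.24316987651302574 tilt deg 0.4776263290775192 off 0.0033959945099501774 lat [-0.0094 -0.0008]
top rod pts 34 run 0.2571348571051617 0.2699542244938201 tilt deg -8.62572871588692 off 0.28041792532409426 lat [-0.1404  0.0367]
```

Call:
{"name": "send_rows", "arguments": {
  "moves": "24 0 0 0 0;26 0 0 0 0;30 0 0 0 0;35 0 0 0 0;60 0 0 0 0;60 0 0 0 0;60 0 0 0 0;60 0 0 0 0;60 0 0 0 0;60 0 0 0 0;60 0 0 0 0;60 0 0 0 0"
}}

```text
time_s: 26.45
position: [0.4404, -0.1349, 0.0676]
tcp_rot: [[1.0, 0.0, 0.011], [-0.011, 0.0, 1.0], [0.0, -1.0, 0.0]]
force: [-0.6, -0.1, -0.1]
opening: 0.682
```

Call:
{"name": "send_rows", "arguments": {
  "moves": "60 0 -10 0 0;60 0 -20 0 0;60 0 -30 0 0;60 0 -35 0 0;60 0 -35 0 0;60 -30 -20 0 0;60 -40 0 0 0;60 -40 0 0 0;60 0 0 -30 0;60 0 0 -40 0;60 0 0 -40 0;60 0 0 -40 0;60 0 0 -40 0;60 0 0 -30 0;60 0 0 0 0;60 0 0 0 0"
}}

```text
time_s: 27.78
position: [0.3276, -0.3551, 0.2173]
tcp_rot: [[1.0, -0.0, 0.014], [-0.014, 0.0, 1.0], [-0.0, -1.0, 0.0]]
force: [0.5, 0.4, -0.0]
opening: 0.687
```

```bash
python3 - <<'E'
from flap import *
flap('o')
for n in ("side","top"):
    c=capture(n); P=cloud(c,np.ones((400,640),bool))
    for lo,hi,y0,y1,t in ((.092,.115,-.26,-.1,"handle"),(.08,.1,-.1,.12,"rod")):
        q=P[(P[:,2]>lo)&(P[:,2]<hi)&(P[:,0]>.41)&(P[:,0]<.47)&(P[:,1]>y0)&(P[:,1]<y1)]; print(n,t,len(q),q.min(0),q.max(0),q.mean(0),np.polyfit(q[:,1],q[:,0],1))
    for t in ("hook_tip","handle","spray","tipbox","tuberack"): print(t,[(np.round(m["pixel"],1),round(m["p"],2)) for m in mark_of(c,t)[:1]])
cv2.imwrite("pics/p.png",np.hstack([cv2.resize(cv2.imread(f"pics/o_{n}.png")[80:330,150:480],(399,302)) for n in ("side","top")]))
E
```

```text
t 27.7833 grip [ 0.3276 -0.3551  0.2363] F [ 0.4855  0.3822 -0.014 ] M [ 0.0161 -0.1352 -0.0029] op 0.687035811773243
side hook_tip [166.1 326.5] 0.96 [0.4418 0.1085 0.0488]
side handle [202.3 255.4] 0.65 [ 0.4405 -0.192   0.1011]
top hook_tip [252.6 359.1] 0.42 [ 0.4435 -0.171   0.1065]
top handle [253.4 362.3] 0.79 [ 0.4406 -0.1823  0.1054]
tri hook_tip [ 0.5003 -0.0614  0.4347] gap 0.21069307590523195
tri handle [ 0.4396 -0.1876  0.0942] gap 0.008774291026743306
side flap ang hist [(np.float64(1.23), 791), (np.float64(1.27), 463), (np.float64(1.18), 217), (np.float64(1.14), 39)] 1558
top flap ang hist [(np.float64(1.23), 960), (np.float64(1.18), 384), (np.float64(1.27), 352), (np.float64(1.14), 81)] 1832
side 0.68 2622 flap plane angle 1.3011846868937114Traceback (most recent call last):
  File "<stdin>", line 2, in <module>
  File "flap.py", line 14, in flap
    m=masks_of(c,"flap")[0]; Q=cloud(c,cv2.erode(m["region"].astype(np.uint8),np.ones((5,5)))>0)
      ~~~~~~~~~~~~~~~~~~^^^
IndexError: list index out of range
```

```bash
python3 - <<'E'
from h import *
np.set_printoptions(precision=4,suppress=True)
o=[]
for n in ("side","top"):
    c=capture(n); P=cloud(c,np.ones((400,640),bool)); o.append(cv2.resize(c["image"][80:330,150:480],(399,302)))
    for lo,hi,y0,y1,t in ((.092,.115,-.26,-.1,"handle"),(.075,.1,-.1,.12,"rod")):
        q=P[(P[:,2]>lo)&(P[:,2]<hi)&(P[:,0]>.41)&(P[:,0]<.47)&(P[:,1]>y0)&(P[:,1]<y1)]; print(n,t,len(q),q.min(0),q.max(0),q.mean(0),np.polyfit(q[:,1],q[:,0],1))
    for t in ("spray","tipbox","tuberack"): print(t,[(np.round(m["pixel"],1),round(m["p"],2)) for m in mark_of(c,t)[:1]])
cv2.imwrite("pics/p.png",cv2.convertScaleAbs(np.hstack(o),alpha=1.4))
E
```

```text
side handle 262 [ 0.4265 -0.2537  0.092 ] [ 0.4513 -0.1036  0.1086] [ 0.4397 -0.1813  0.1003] [0.013  0.4421]
side rod 127 [ 0.4208 -0.0997  0.0759] [0.4524 0.1055 0.099 ] [ 0.4401 -0.0033  0.0892] [0.0188 0.4401]
spray [(array([281.1, 216.8]), 0.59)]
tipbox [(array([300.5, 252.3]), 0.77)]
tuberack [(array([252.7, 335. ]), 0.66)]
top handle 251 [ 0.4305 -0.2533  0.0935] [ 0.4501 -0.1038  0.1125] [ 0.4403 -0.1796  0.102 ] [0.0111 0.4423]
top rod 126 [ 0.4264 -0.097   0.0818] [0.4585 0.1072 0.0999] [ 0.4426 -0.0074  0.0905] [0.0001 0.4426]
spray [(array([212.5, 432.1]), 0.76)]
tipbox [(array([182.4, 407.2]), 0.55)]
tuberack [(array([178.7, 322. ]), 0.75)]
```

View pics/p.png

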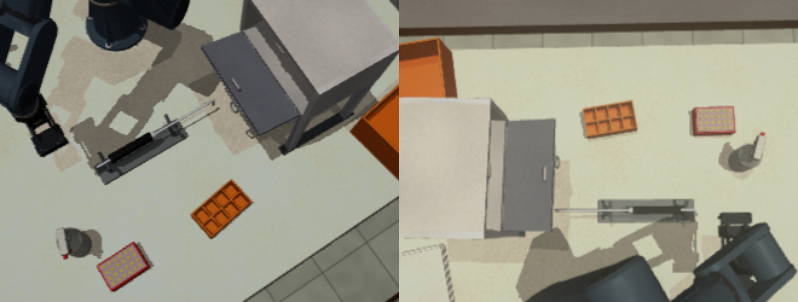

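```bash
python3 -c "
from rig import *
print(hand_in()); print(read_state()['time_s'])"
```

```text
the job is handed in; nothing more can be done
None
the job is handed in; nothing more can be done
```

The flap is down on its stops, the hook is out of the eye, and the pole is back in its rest. The job is handed in, at about 28 s of the 72 s allowed.

**How it went:**
- **Tilting the pole:** the moves allow no tilting of the hand. I gripped the handle and tipped the pole to 38° in the grip by pressing the hook tip lightly on the hutch top. That touched the hutch with the pole only, not the hand.
- **Pulling the flap:** I hooked the eye, pulled the flap off its catch and let it down on the hook. The highest wrist force I read was about 7 N, but readings came only between moves.
- **Putting the pole back:** after unhooking, I levelled the pole by setting its tail in the rear notch and pressing down. I then released it and backed the hand away.

**Last checks:**
- **Flap:** its angle measured 1.30 rad against 1.31 for the stops. It read the same after unhooking and at the end.
- **Pole:** it lies level in both notches, hook end towards the hutch, about 2 mm along its length from where it started.
- **Bystanders:** the spray and tip box marks are within about 2 pixels of the start. One tube rack mark in the side view is off by about 5 pixels, but the top view moved only 1.

**Checks that failed or disagreed:**
- In the final look, the flap detector found nothing in the top view. That last angle therefore rests on the side view, with the picture agreeing.
- My rougher flap-angle histogram read 1.23. I put that down to the offset of the flap's face from the hinge line.
- One low-confidence hook-tip detection in the top view was wrong, and I ignored it.

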